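Pack the night light and close its plywood box

ROBOT

A 7-joint arm with a two-finger parallel gripper is mounted at the origin on the work surface. World frame = base frame: x ahead of the robot, y to its left, z up, the work surface at z = 0. Lengths are in mm, angles in rad, forces in N, time in s.
With the tool pointing down it reaches from about 400 to 925 mm from the base axis. Payload 5.6 kg.
Tool frame: the origin (TCP) lies on the front face of the gripper's body, between the roots of the fingers; the fingertips stand 73 mm ahead of it and the grasp point (between the pads) lies 54 mm ahead of it; z points along the fingers, y is the line along which they close (so a half turn about z gives the same grasp; the last joint's range is limited). The gripper opens to 85 mm and grips with 20 to 120 N. Pads are 22 mm wide; open, the fingers measure 114 mm over their backs; the gripper's body (76 mm by 85 mm) begins 54 mm behind the grasp point. The pads swing forward as they close: fully open they stand 13 mm farther back than shut.
Start: joints at [-1.232, 0.468, -0.012, 1.603, 0.006, 1.071, -0.056], TCP at [242.221, 603.187, 303.89] pointing down, gripper open.
Joint ranges: [-2.53, 2.53], [-0.31, 2.02], [-1.57, 1.55], [0.28, 2.44], [-1.29, 4.43], [0.15, 1.84], [-2.92, 2.92]. Speed limits (rad/s): [2.57, 2.57, 3.14, 3.14, 3.14, 3.14, 3.14].

INTERFACE

Orientations are given as [roll, pitch, yaw] about the fixed x, y, z axes, in that order (R = Rz(yaw) Ry(pitch) Rx(roll)).
In Python, from workcell import bot, vision gives the robot as it stands. The module is installed in compiled form; this text tells all that it offers. Calls block until the motion is done:
- bot.move_pose(position, orientation): joint-space move of the TCP to a pose.
- bot.move_linear(position, rotation=None, rate=150, stop_force=None): straight line of the TCP; rotation=None keeps the orientation; rate is the mean speed in mm/s. With stop_force (N) it stops when the force on the tool has changed by that much, and returns True; else False.
- bot.movej(angles): joint-space move.
- bot.gripper_to(opening): opening from 0.0 (shut) to 1.0 (fully open); the grip force is fixed at half the most; returns when the fingers have stopped.
- bot.sleep(seconds).
- bot.ik(position, orientation): joint angles nearest the present ones, or None.
- vision.grab_frame(name): name is "side" or "top" or "wrist"; returns the picture (384x512x3 uint8, red, green, blue); there is no depth.
- vision.camera_params(name): a dict with "camera_matrix" (3x3 intrinsics, pixels), "pose" (4x4, takes a point from camera to world coordinates). Camera axes: x right, y up, looking along -z (the intrinsics and any distortion apply to the point x, -y, -z); pixel columns grow to the right and rows downward; lengths in mm; the calibration is good to about 2 mm. The wrist camera is an equidistant fisheye: a pixel r from the principal point sees the ray r / f radians off the axis. A picture is of the moment at which its call begins: read the wrist's pose just before it. camera_params takes no time and is no camera call; for the wrist camera it gives the pose at the moment of the call.
A pose or a line that the arm cannot do raises bot.PlanningError and nothing moves.
- bot.close_job(): hands the job in; it is judged then, once.
Readings, each from a call of its own:
- bot.current_t(): time.
- bot.current_joints(): joint angles.
- bot.current_qd(): joint speeds.
- bot.current_joint_efforts(): joint torques, N m.
- bot.current_tcp_pos(): TCP position.
- bot.current_eef_rot(): TCP orientation.
- bot.current_ft_force(): force on the tool from outside, world axes, zero at the start.
- bot.current_moment(): the same for the moment, N m.
- bot.current_finger_gap(): opening from 0.0 (shut) to 1.0 (fully open).
- bot.current_grasp_force(): force on a finger pad.
Only numpy, scipy, OpenCV 4.12 (cv2) and the standard library are available. Lean on these libraries where they do the work, as an engineer would, in place of code of your own. Each camera call takes 0.05 s, during which the arm holds its last target. There are 200 camera calls.

TASK

Set the little white lamp gently upright on the floor of the big plywood box with the yellow tape, without dropping it, and let go. Then close the box with its own lid, the large one with the yellow grip, square to the box and fully seated. Leave the smaller lid with the red grip where it lies.

Things in the scene. Friction and masses are not known exactly. Their poses are not given: they have to be found in the camera images.
- box: Open plywood box with yellow tape, in a grey jig fixed to the table (164 x 144 x 4 mm). Origin: centre of the jig's underside, on the table; z up. Outside 140 mm along x, 120 mm along y, walls 5 mm, opening 130 x 110 mm. Inner floor 9 mm, rim 70 mm above the origin. A smaller box with red tape, farther off, is not used.
- lamp_center (a point): Centre, half-way up, of the lamp: a loose white cylinder, 36 mm diameter, 46 mm high, black foot, orange ring, about 60 g, standing on the table. z is its upright axis; yaw does not matter. The taller white bottle with brown label and red nozzle (136 mm) is glue, not used.
- lid_grip (a point): Right lid, loose, 130 g: panel 152 (x) x 132 (y) x 5 mm; centred under it a plug 110 x 90 mm, 8 mm deep, with 10 mm play all round in the opening; on top a yellow grip bar 64 (x) x 18 (y) x 36 mm high. Point: middle of the bar, 12 mm below its top, 24 above the panel, 37 above the plug's underside (on the table). Seated: 99 mm above the table over the box's middle, x along box x, either way round.
- spare_grip (a point): Wrong lid, stays where it lies: smaller, 104 x 104 mm, red grip bar 44 (x) x 18 (y) x 36 mm high. Point: middle of the bar, 12 mm below its top, 37 mm above the table.
Mind the look-alikes: they are no part of the job. What is shaped like the box but purple is not meant.

How it is judged:
By the outcome, as a careful person would: the job done as asked, in the order asked, and still so for the second after the job is handed in, with the robot touching nothing.
It also fails if it takes over 59 s, if anything falls off the work surface, if the arm or the gripper's body presses on something with over 40 N, if the wrist force passes 120 N, or if a joint passes its speed limit or range.

## Working session

There is one attempt and no reset: what is moved stays moved. The work goes in short steps, each a Python script; the robot and the scene stay as the last script left them, time stands still between calls to the robot, and variables do not carry over. Pictures are saved under pics/ and viewed, at most 10 in all, crops included, and the job is handed in when it is done.

```bash
mkdir -p pics
cat > h.py <<'E'
import numpy as np, cv2
from workcell import bot, vision
def ray(name,u,v,P=None):
    P=P or vision.camera_params(name); K=np.array(P["camera_matrix"]); T=np.array(P["pose"])
    x=(u-K[0,2])/K[0,0]; y=(v-K[1,2])/K[1,1]
    if name=="wrist":
        r=np.hypot(x,y); s=np.sin(r)/r if r>1e-9 else 1; d=np.array([x*s,-y*s,-np.cos(r)])
    else: d=np.array([x,-y,-1.])
    d=T[:3,:3]@d; return T[:3,3],d/np.linalg.norm(d)
def onplane(name,u,v,z,P=None):
    o,d=ray(name,u,v,P); return o+d*(z-o[2])/d[2]
def save(name,f,img=None):
    img=vision.grab_frame(name) if img is None else img
    cv2.imwrite(f,cv2.cvtColor(img,cv2.COLOR_RGB2BGR)); return img
E
python3 - <<'E'
from h import *
a=save("top","pics/top_raw.png"); b=save("side","pics/side_raw.png")
cv2.imwrite("pics/t.png",cv2.resize(cv2.imread("pics/top_raw.png"),(800,600),interpolation=cv2.INTER_CUBIC))
cv2.imwrite("pics/s.png",cv2.resize(cv2.imread("pics/side_raw.png"),(800,600),interpolation=cv2.INTER_CUBIC))
for n in("top","side"): p=vision.camera_params(n);print(n,{k:np.round(v,2).tolist() if not isinstance(v,str) else v for k,v in p.items()})
print(bot.current_eef_rot())
E
```

```text
top {'camera_matrix': [[408.84, 0.0, 257.26], [0.0, 408.84, 193.52], [0.0, 0.0, 1.0]], 'pose': [[-0.11, 0.97, -0.2, 244.97], [-0.99, -0.11, 0.02, -41.02], [-0.0, 0.2, 0.98, 1237.29], [0.0, 0.0, 0.0, 1.0]]}
side {'camera_matrix': [[396.44, 0.0, 255.13], [0.0, 396.44, 191.49], [0.0, 0.0, 1.0]], 'pose': [[0.88, 0.36, -0.32, 103.53], [-0.48, 0.63, -0.61, -789.65], [-0.02, 0.69, 0.73, 951.56], [0.0, 0.0, 0.0, 1.0]]}
[-3.13996376e+00  1.24181218e-04  2.75974075e+00]
```

View pics/t.png

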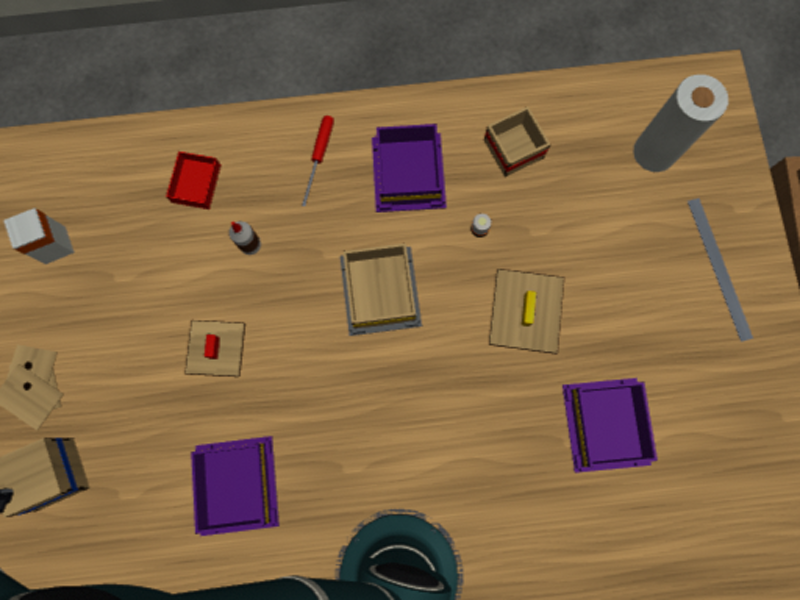

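View pics/s.png

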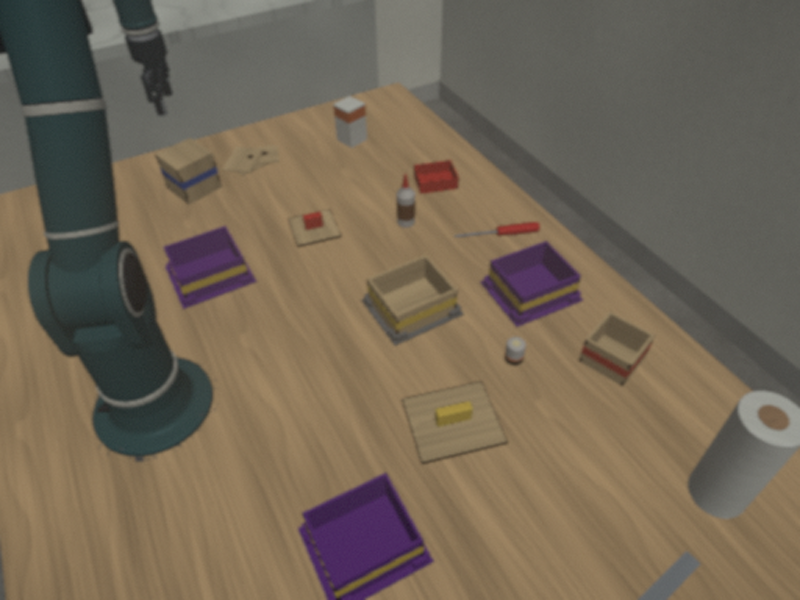

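Top view (800x600 pixels): the lamp is at (481,225), with an orange ring and no nozzle. The lamp's look-alikes are the glue at (243,237) and the paper roll at (685,125). The plywood box in its grey jig is at (380,290). It could be confused with the purple boxes at (408,167), (235,485) and (610,425), the red-tape box at (517,142) and the blue-tape box at (45,475). The right lid (yellow grip) is at (528,310) and the spare (red grip) at (212,347). I'll check these choices in one close crop.

Run:
```python
from h import *
img=cv2.cvtColor(cv2.imread("pics/top_raw.png"),cv2.COLOR_BGR2RGB)
# crop cols 210-370, rows 130-230 x5
c=img[128:233,210:370]; save("","pics/crop.png",cv2.resize(c,None,fx=5,fy=5,interpolation=cv2.INTER_CUBIC))
for n in("top","side"):
    im=cv2.cvtColor(cv2.imread(f"pics/{n}_raw.png"),cv2.COLOR_BGR2HSV)
    y=cv2.inRange(im,(22,170,120),(34,255,255))
    N,L,S,C=cv2.connectedComponentsWithStats(y)
    for i in range(1,N):
        if S[i,4]>25:
            pts=np.argwhere(L==i)[:,::-1].astype(np.float32); r=cv2.minAreaRect(pts)
            print(n,"yellow",S[i].tolist(),C[i].round(1),np.round(onplane(n,*C[i],49 if n=="top" else 42),0),np.round(cv2.boxPoints(r),1).tolist())
s=.64
print("lamp top at z46",onplane("top",481.5*s,219*s,46),"side lamp mid z23",onplane("side",515.5*s,350*s,23))
print("spare",onplane("top",211*s,346*s,49))
```

```text
top yellow [336, 186, 7, 21, 125] [339.  196.1] [ 457. -303.   49.] [[335.20001220703125, 205.89999389648438], [337.0, 185.60000610351562], [342.8999938964844, 186.1999969482422], [341.0, 206.5]]
lamp top at z46 [ 640.40101781 -237.09267957   46.        ] side lamp mid z23 [ 639.74396815 -235.77909924   23.        ]
spare [449.4568089  301.76588441  49.        ]
```

View pics/crop.png

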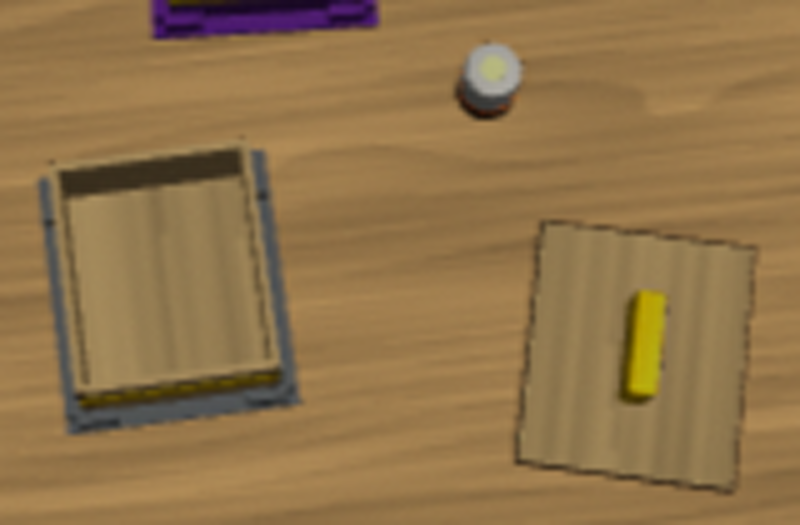

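The crop confirms the choices. The lamp has a white top at (491,68) with an orange foot ring. The box sits in its grey jig with rim corners at about (50,170), (243,148), (280,370) and (78,395). The yellow-grip lid has corners (543,222), (757,247), (735,492) and (517,462). Next I compute poses and look from near with the wrist camera.

```bash
cat >> h.py <<'E'
def quad(P,name="q"):
    P=np.array(P)[:,:2]; c=P.mean(0); e=[P[1]-P[0],P[2]-P[1],P[3]-P[2],P[0]-P[3]]
    l=np.hypot(*e[0]),np.hypot(*e[1]),np.hypot(*e[2]),np.hypot(*e[3])
    x=(e[1]-e[3]); print(name,"c",c.round(1),"sides",np.round(l,0),"angle of e1 edge",np.arctan2(x[1],x[0]).round(3),"deg perp",(np.arctan2(*(e[2]-e[0])[::-1])).round(3)); return c
E
python3 - <<'E'
from h import *
f=lambda p,z:onplane("top",210+(p[0]+.5)/5-.5,128+(p[1]+.5)/5-.5,z)
quad([f(p,70) for p in [(50,170),(243,148),(280,370),(78,395)]],"rim")
quad([f(p,0) for p in [(41,180),(262,150),(299,402),(70,432)]],"jig(z~4)")
quad([f(p,13) for p in [(543,222),(757,247),(735,492),(517,462)]],"lid")
print("bar",f((650,345),49),f((652,293),49),f((646,397),49)); print("lamp",f((493,68),46))
p,r=[560,-240,300],[np.pi,0,2.76]
for yaw in (2.9,-.2,1.5,-1.6): print(yaw,bot.ik([640,-237,150],[np.pi,0,yaw]))
bot.move_pose([560,-180,330],[np.pi,0,2.9]); print(bot.current_t(),bot.current_joints())
P=vision.camera_params("wrist");print(np.round(P["camera_matrix"],1).tolist(),np.round(P["pose"],2).tolist())
import pickle;pickle.dump(P,open("P1.pkl","wb"))
im=save("wrist","pics/w_raw.png"); save("","pics/w.png",cv2.resize(im,(800,600),interpolation=cv2.INTER_CUBIC))
E
```

```text
rim c [528.4 -23.2] sides [115. 136. 118. 137.] angle of e1 edge -3.106 deg perp 1.578
jig(z~4) c [532.3 -24. ] sides [140. 162. 141. 161.] angle of e1 edge -3.121 deg perp 1.593
lid c [ 456.4 -304.7] sides [132. 153. 132. 151.] angle of e1 edge 2.892 deg perp 1.327
bar [ 454.87161173 -304.84534744   49.        ] [ 485.96970744 -310.87448501   49.        ] [ 424.23423235 -297.70987321   49.        ]
lamp [ 637.08010159 -236.75378372   46.        ]
2.9 [-6.50769964e-05  7.25088374e-01  4.47780014e-01  1.64013209e+00
 -3.86668059e-01  8.65535302e-01  1.93229657e+00]
-0.2 [-0.19933481  0.81675637  0.7675818   1.65432672 -0.67034675  0.95228833
 -0.95544167]
1.5 [-0.17306739  0.79978281  0.72261998  1.65253883 -0.62995498  0.93594059
  0.7151966 ]
-1.6 [-0.4391051   1.17267087  1.33079628  1.6691491  -1.18437856  1.31178816
 -2.04034175]
3.0667 [-0.35460948  0.40678972  0.79515122  1.77181589 -0.3230148   1.09892447
  1.87977511]
[[297.3, 0.0, 259.3], [0.0, 297.3, 187.7], [0.0, 0.0, 1.0]] [[0.24, -0.93, -0.27, 492.97], [0.97, 0.23, 0.07, -162.31], [-0.0, -0.27, 0.96, 399.88], [0.0, 0.0, 0.0, 1.0]]
```

View pics/w.png

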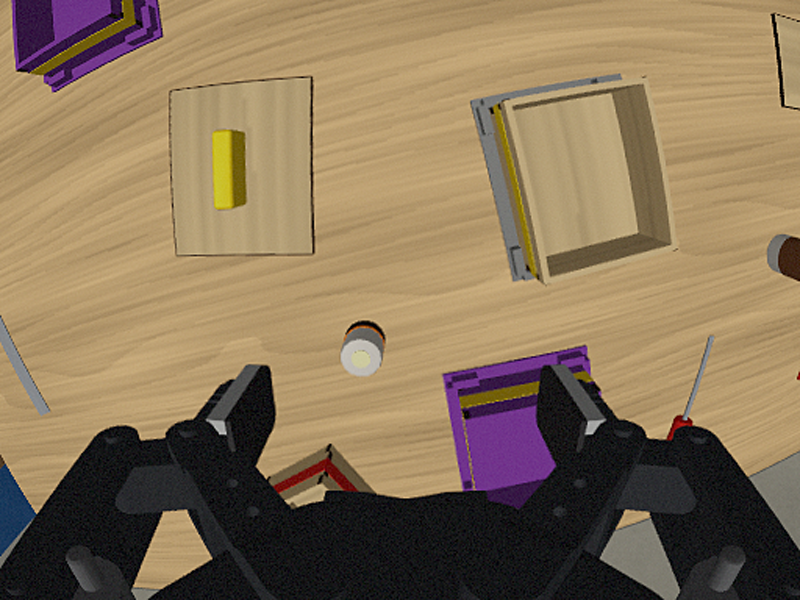

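The wrist view shows the lamp top at (361,358) and the lid corners at (170,90), (312,77), (314,255) and (177,255). The rim corners are at (507,102), (647,77), (676,250) and (546,283). I'll compute poses from these.

Run:
```python
from h import *
import pickle;P=pickle.load(open("P1.pkl","rb"))
f=lambda p,z:onplane("wrist",(p[0]+.5)*.64-.5,(p[1]+.5)*.64-.5,z,P)
quad([f(p,70) for p in [(507,102),(647,77),(676,250),(546,283)]],"rim")
quad([f(p,13) for p in [(170,90),(312,77),(314,255),(177,255)]],"lid")
print("lamp",f((361,358),46),"edge z46",f((341,355),46),f((383,358),46))
print("foot", f((363,320),0))
print("bar ends",f((223,130),49),f((225,208.5),49),f((224,169),49))
print(bot.current_t(),[bot.ik([*p],[np.pi,0,y]) is not None for p in[(528,-25,95),(528,-25,155)] for y in (1.57,-1.57,3.1,0.0)])
```

```text
rim c [531.7 -21.9] sides [117. 140. 117. 137.] angle of e1 edge 0.014 deg perp -1.553
lid c [ 457.  -302.1] sides [133. 152. 132. 152.] angle of e1 edge -0.246 deg perp -1.83
lamp [ 636.04279717 -235.68301969   46.        ] edge z46 [ 629.59687057 -251.30750533   46.        ] [ 640.28233631 -217.81320503   46.        ]
foot [ 618.52240481 -233.21558304    0.        ]
bar ends [ 426.94108048 -293.01633799   49.        ] [ 487.61436009 -308.60003703   49.        ] [ 457.17959385 -300.40471174   49.        ]
3.1167 [True, True, True, True, True, True, True, True]
```

Run:
```python
from h import *
R=[np.pi,0,1.587]
bot.move_pose([636,-236,200],R)
print(bot.move_linear([636,-236,84],rate=120,stop_force=10))
bot.gripper_to(0.0); print(bot.current_finger_gap(),bot.current_grasp_force(),bot.current_t())
bot.move_linear([636,-236,240],rate=150)
bot.move_pose([531,-22.5,240],R)
print(bot.current_finger_gap(),bot.current_grasp_force(),bot.current_tcp_pos(),bot.current_ft_force(),bot.current_t())
im=save("side","pics/s2r.png"); w=save("wrist","pics/w2r.png")
import pickle;pickle.dump(vision.camera_params("wrist"),open("P2.pkl","wb"))
s=cv2.resize(im[110:260,200:400],(800,600),interpolation=cv2.INTER_CUBIC)
save("","pics/c2.png",np.hstack([cv2.resize(s,(400,300)),cv2.resize(w,(400,300))]))
```

```text
False
0.4046639646117814 59.69123303890228 5.6917
0.4069281751308589 59.65834021568298 [531.68663923 -23.41926586 240.32499137] [-0.00212912 -1.0334376  -0.38158323] 7.825
```

View pics/c2.png

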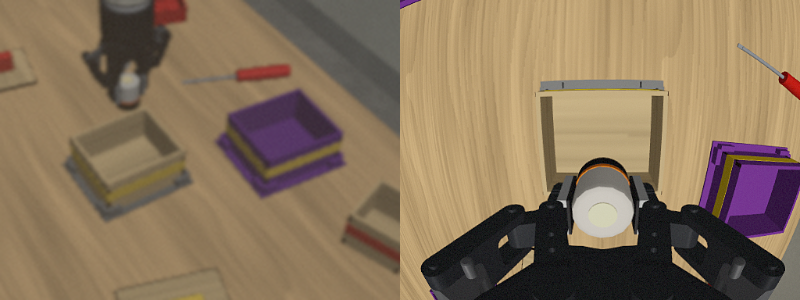

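The lamp hangs upright in the gripper over the box. In the wrist half, the rim's far edge spans (536,93) to (668,92), with the lamp midway at 603. I'll lower it until contact.

Run:
```python
from h import *
import pickle;P=pickle.load(open("P2.pkl","rb"))
for u,v in((536,93),(668,92)): print(onplane("wrist",(u-400+.5)*1.28-.5,(v+.5)*1.28-.5,70,P).round(1))
bot.move_linear([531,-22.5,106],rate=120)
h=bot.move_linear([531,-22.5,90],rate=12,stop_force=3)
print(h,bot.current_tcp_pos(),bot.current_ft_force(),bot.current_t())
bot.sleep(.2)
if 88<bot.current_tcp_pos()[2]<97:
    for g in (.46,.52,.60): bot.gripper_to(g)
    print(bot.current_finger_gap(),bot.current_ft_force())
    bot.move_linear([531,-22.5,250],rate=100)
    import pickle;pickle.dump(vision.camera_params("wrist"),open("P3.pkl","wb"))
    w=save("wrist","pics/w3r.png"); save("","pics/w3.png",cv2.resize(w,(800,600),interpolation=cv2.INTER_CUBIC))
print(bot.current_t())
```

```text
[461.1  34.4  70. ]
[600.1  37.3  70. ]
True [530.94760217 -22.52272056  93.51604488] [-0.12731196  1.19510963  5.10983646] 10.1583
0.6031125424420566 [ 0.58892667 -0.74905658 -0.51505722]
12.8167
```

View pics/w3.png

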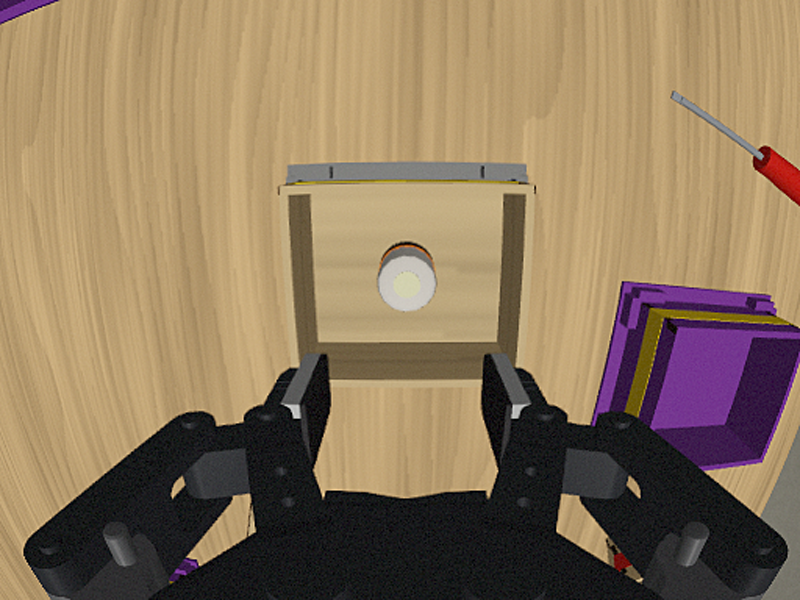

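The lamp stands upright and free at (407,283) inside the box. The rim corners are at (279,186), (535,186), (517,387) and (303,387). I'll refine the box pose and fetch the lid.

Run:
```python
from h import *
import pickle;P=pickle.load(open("P3.pkl","rb"))
f=lambda p,z:onplane("wrist",(p[0]+.5)*.64-.5,(p[1]+.5)*.64-.5,z,P)
quad([f(p,70) for p in [(517,387),(535,186),(279,186),(303,387)]],"rim")
print("lamp",f((407,284),55).round(1))
R=[np.pi,0,2.894]
bot.gripper_to(1.0)
bot.move_pose([457,-302,200],R)
print(bot.move_linear([457,-302,92],rate=110,stop_force=8),bot.current_t())
bot.gripper_to(0.0); print(bot.current_finger_gap(),bot.current_grasp_force())
bot.move_linear([457,-302,260],rate=110)
bot.move_pose([531,-22.5,260],[np.pi,0,np.pi+.015])
print(bot.current_finger_gap(),bot.current_grasp_force(),bot.current_tcp_pos(),bot.current_eef_rot(),bot.current_ft_force(),bot.current_moment(),bot.current_t())
pickle.dump(vision.camera_params("wrist"),open("P4.pkl","wb"))
w=save("wrist","pics/w4r.png"); save("","pics/w4.png",cv2.resize(w,(800,600),interpolation=cv2.INTER_CUBIC))
save("top","pics/t4r.png");save("side","pics/s4r.png")
```

```text
rim c [532.1 -23.4] sides [121. 140. 121. 131.] angle of e1 edge -3.126 deg perp -1.538
lamp [531.1 -22.6  55. ]
False 15.875
0.19562099240514508 59.54716444015503
0.20211244796838215 58.83856415748596 [530.88751348 -24.25369248 260.09212264] [-3.14065366e+00  1.57297051e-04 -3.12918366e+00] [ 0.14872122 -0.08237363 -1.239993  ] [-0.06459474 -0.01856642 -0.01565222] 19.2917
```

View pics/w4.png

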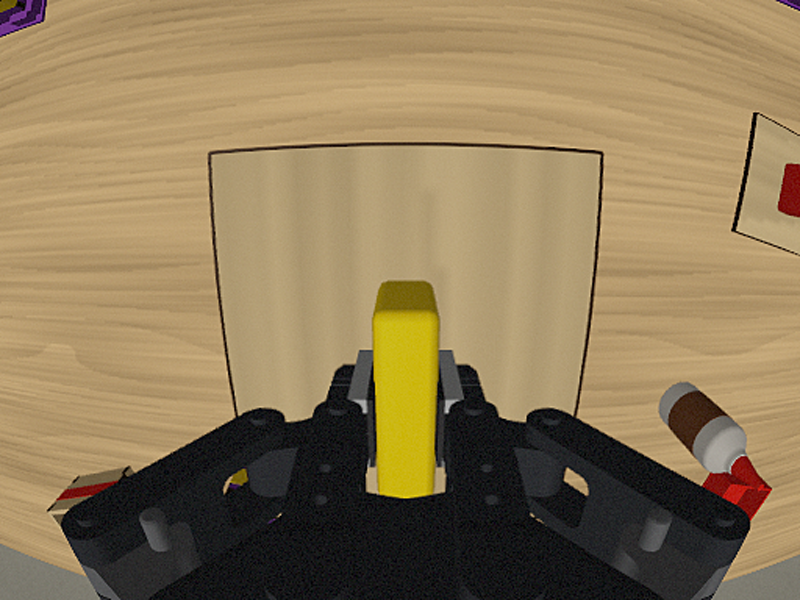

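The lid is held square in the gripper. Its robot-side edge runs (209,153) to (603,153) and the red-grip lid is untouched. I'll check the lid's offset, then seat it.

Run:
```python
from h import *
import pickle;P=pickle.load(open("P4.pkl","rb"))
f=lambda p,z:onplane("wrist",(p[0]+.5)*.64-.5,(p[1]+.5)*.64-.5,z,P)
a,b=f((209,153),181),f((603,153),181); m=(a+b)/2; d=b-a
print(a,b,"len",np.hypot(d[0],d[1]),"yaw",np.arctan2(-d[0],d[1]))
yaw=np.arctan2(-d[0],d[1])
if abs(yaw)>.5: yaw=np.arctan2(d[0],-d[1])
c=m[:2]+76*np.array([np.cos(yaw),np.sin(yaw)]); t=np.array(bot.current_tcp_pos()); off=c-t[:2]; print("lid centre",c,"off",off,bot.current_tcp_pos())
off=np.clip(off,-4,4)
g=np.array([531.5,-23])-off; R=[np.pi,0,np.pi+.018]
bot.move_linear([*g,180],R,rate=80)
bot.move_linear([*g,162],rate=40,stop_force=6)
h=bot.move_linear([*g,149],rate=10,stop_force=5)
print(h,bot.current_tcp_pos(),bot.current_eef_rot(),bot.current_ft_force(),bot.current_moment(),bot.current_t())
save("side","pics/s5r.png")
```

```text
[455.64278923 -91.07015291 181.        ] [454.02740704  41.19226674 181.        ] len 132.27228398803717 yaw 0.01221285595151404
lid centre [530.82943036 -24.0107891 ] off [-0.09339497  0.44909914] [530.92282533 -24.45988825 260.12328978]
True [531.56619584 -23.45451891 154.28985843] [ 3.14147600e+00 -2.88523575e-04 -3.12351180e+00] [-0.36785979  0.36718085  4.54597236] [0.02009506 0.05988929 0.04152986] 22.0
```

Contact came at 154.3 mm against 154 expected, so the lid is on the rim. I'll release and check.

Run:
```python
from h import *
import pickle
for g in(.26,.34,.6,1.0): bot.gripper_to(g)
p=bot.current_tcp_pos(); print(bot.current_ft_force())
bot.move_linear([p[0],p[1],300],rate=100)
bot.move_linear([p[0]-30,p[1]-100,340],rate=120)
pickle.dump(vision.camera_params("wrist"),open("P6.pkl","wb"))
w=save("wrist","pics/w6r.png"); s=save("side","pics/s6r.png"); save("top","pics/t6r.png")
w=cv2.resize(w,(800,600),interpolation=cv2.INTER_CUBIC)
s=cv2.resize(s[130:255,190:310],(288,300),interpolation=cv2.INTER_CUBIC); w[300:,512:]=s
save("","pics/w6.png",w); print(bot.current_t())
```

```text
[-0.25791603  0.70092099 -0.64751751]
26.15
```

View pics/w6.png

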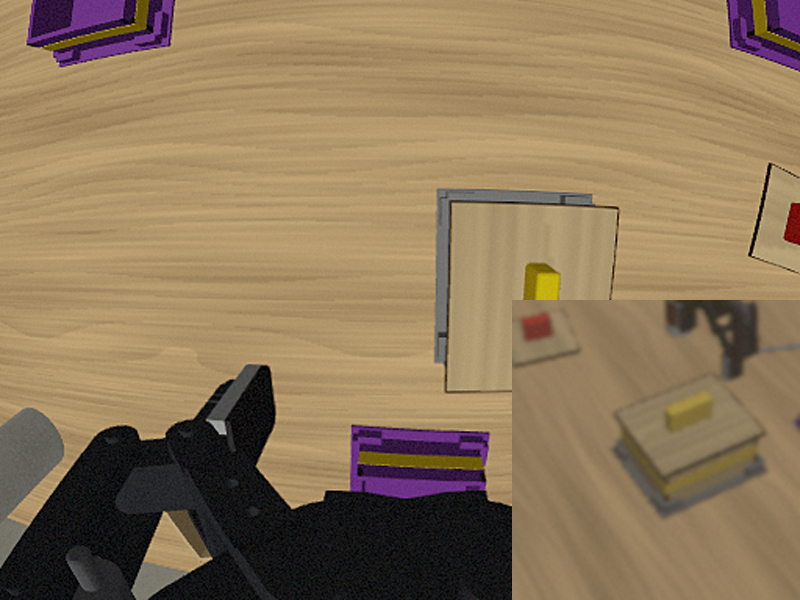

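The lid lies flat on the box in both views. Its wrist-view corners are (449,201), (619,208) and (445,392); the jig's are (438,190) and (435,362). I'll check squareness numerically, then hand in if it's good.

Run:
```python
from h import *
import pickle;P=pickle.load(open("P6.pkl","rb"))
f=lambda p,z:onplane("wrist",(p[0]+.5)*.64-.5,(p[1]+.5)*.64-.5,z,P)[:2]
a,b,c=[f(p,75) if i<3 else 0 for i,p in enumerate([(449,201),(619,208),(445,392)])]
j,k=f((438,190),4),f((435,362),4); ang=lambda d:np.arctan2(d[1],d[0]).round(3)
ctr=(b+c)/2
print("sides",np.hypot(*(b-a)),np.hypot(*(c-a)),"centre",ctr,"lid x",ang(c-a),"jig x",ang(k-j))
if abs(np.hypot(*(c-a))-152)<5 and np.hypot(*(ctr-[531.5,-23]))<5: print(bot.current_t(),bot.close_job())
```

```text
sides 133.64769170015768 152.21997000343956 centre [531.47092781 -23.2674359 ] lid x 0.024 jig x 0.019
the job is handed in; nothing more can be done
26.15 None
```

The lamp stands upright on the floor of the yellow-tape box, and its own lid is seated square on top (about 0.3 mm off centre and 0.005 rad off the jig); the red-grip lid was not touched, and the job was handed in at 26.2 s.

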